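# Hang the rinsed glue cup on the drying peg

### The job

The glue cups have been rinsed and lie on their sides on the sloping wire rack. Turn the white cup upside down over the peg of the green drip stand and lower it, do not drop it, until its rim sits flat on the green board; leave the yellow cup lying where it is.

Things in the scene. Friction and masses are not known exactly. Their poses are not given: they have to be found in the camera images.
- white_cup: Loose white plastic cup: cylinder 110 mm long, 52 mm outer diameter, wall 3 mm (bore 46), base 5 mm, no handle, about 0.09 kg. Origin: centre of the open mouth; x is its axis, out of the mouth (base at x = -110 mm). Starts on its side, mouth away from the robot and 20 degrees down, mouth centre 39 mm above the table. Fingers leaning 35 degrees, pointing down and towards its mouth, can pinch it.
- yellow_cup: Bystander: a cup of the same shape, size and axes as the white one, but yellow, lying parallel to it on the rack's other pair of wires. It stays there.
- rinse_rack: Fixed grey tray, 160 mm (x) by 290 mm (y), rim 12 mm high, with two pairs of steel wires 8 mm thick, 28 mm apart in a pair, along x, falling 20 degrees towards +x (centres from 54 to 13 mm above the table); the pairs lie at y = -75 and +75 mm, one cup on each, either way round, mouths to +x. Origin: centre of its underside, z up.
- drip_stand: Fixed green board, 130 x 130 x 18 mm, with one upright dark wooden peg in its middle, 16 mm in diameter, 70 mm above the board (tip 88 mm above the table). Origin: centre of the underside, on the peg's axis, z up. The peg has 15 mm play all round in the cup and is shorter than the cup is deep: the rim comes to rest on the board. Let go just above it, a slightly tilted cup settles flat.
Mind the look-alikes: they are no part of the job. What is shaped like the white_cup but blue is not meant. There is more than one size of the drip_stand; the job needs the smaller.

How it is judged:
By the outcome, as a careful person would: the job done as asked, in the order asked, and still so for the second after the job is handed in, with the robot touching nothing.
It also fails if it takes over 40 s, if anything falls off the work surface, if the arm or the gripper's body presses on something with over 40 N, if the wrist force passes 120 N, or if a joint passes its speed limit or range.

### The arm

A 7-joint arm with a two-finger parallel gripper is mounted at the origin on the work surface. World frame = base frame: x ahead of the robot, y to its left, z up, the work surface at z = 0. Lengths are in m, angles in rad, forces in N, time in s.
With the tool pointing down it reaches from about 0.425 to 0.825 m from the base axis. Payload 3.6 kg.
Tool frame: the origin (TCP) lies at the very end of the fingers, on their centre line; the grasp point (between the pads) lies 19 mm behind it (arm.pinch_z is the distance from the TCP to the grasp point, in m); z points along the fingers, y is the line along which they close (so a half turn about z gives the same grasp; the last joint's range is limited). The gripper opens to 85 mm and grips with 20 to 120 N. Pads are 22 mm wide; open, the fingers measure 114 mm over their backs; the gripper's body (76 mm by 85 mm) begins 54 mm behind the grasp point. The pads swing forward as they close: fully open they stand 13 mm farther back than shut.
Start: joints at [-1.206, 0.615, -0.013, 1.423, 0.008, 1.103, -0.04], TCP at [0.248, 0.601, 0.231] pointing down, gripper open.
Joint ranges: [-3.12, 3.12], [-0.3, 2.06], [-1.34, 1.32], [0.26, 2.42], [-1.36, 4.5], [0.01, 1.98], [-2.84, 2.84]. Speed limits (rad/s): [2.79, 2.79, 3.14, 3.14, 3.14, 3.14, 3.14].

### API

Orientations are given as a unit quaternion [x, y, z, w].
In Python, from cell import arm, get_image, camera_params, workorder gives the robot as it stands. The module is installed in compiled form; this text tells all that it offers.
- The arm moves only by the tool carry_out, never from a script. Its argument "rows" is a list that holds one entry, the list of rows, each a list of 5 numbers: the shift along the world's x, y, z normalised to -1 to 1, where 1 is 30 cm, then the turn about the world's z normalised to -1 to 1, where 1 is 90 degrees, then the closure, from 0 (fully open) to 1 (shut). In form: [[[dx, dy, dz, twist, gripper], ...]]. A call has 1 to 20 rows; each row is the pose to reach, as a shift and turn from the pose commanded when the call began; what a row does not reach only later rows make up. A row lasts 1/10 s, in which the tool goes at most 50 mm and 8.59 degrees, less where a joint would pass 70% of its speed; a pose out of reach is approached as far as the arm can. A call with a number of a shift or a turn outside -1 to 1 is refused whole. A call with a gripper value outside its range is refused whole. The fingers move at their own pace and stop on an object; the grip force is fixed at half the most. Time passes only in rows, so rows that repeat a pose let the fingers close. It gives the time, the measured TCP pose, the force, the opening and the grip force at its end, in the units of the state.
- arm.sense(): the state, without advancing time (a new reading comes with each control period).
- get_image(name): name is "scene" or "top" or "wrist"; returns (picture, depth): 400x640x3 uint8, red, green, blue; 400x640 float32, m along the optical axis (not along the pixel's ray), 0 where there is no reading.
- camera_params(name): a dict with "vfov" (degrees; the focal length in pixels is half the picture's height over the tangent of half this angle, whatever the lens; pixels are square), "cx", "cy" (the principal point, pixels), "R" (3x3) and "t" (3): a world point X has camera coordinates R X + t; the wrist camera has in their place "hand_eye" (4x4, takes a point from camera to tool coordinates, whose origin is the TCP and whose axes are the flange's). Camera axes: x right, y down, z forward; pixel columns grow to the right and rows downward; lengths in m; the calibration is good to about 2 mm. A picture is of the moment at which its call begins: read the wrist's pose just before it. camera_params takes no time and is no camera call.
- workorder.close_job(): hands the job in; it is judged then, once.
The state is a dict: "t": time; "q": joint angles; "joint_vel": joint speeds; "tau": joint torques, N m; "position": TCP position; "tool_rot": TCP orientation; "ft_force": force on the tool from outside, world axes, zero at the start; "wrist_torque": the same for the moment, N m; "gripper_width": finger opening in m; "grasp_force": force on a finger pad.
Only numpy, scipy, OpenCV 4.12 (cv2) and the standard library are available. Lean on these libraries where they do the work, as an engineer would, in place of code of your own. Each camera call takes 0.05 s, during which the arm holds its last target. There are 200 camera calls.

## Working session

There is one attempt and no reset: what is moved stays moved. The work goes in short steps, Python scripts to look and compute and a tool call to move; the robot and the scene stay as the last step left them, time stands still between calls to the robot, and variables do not carry over. Pictures are saved under pics/ and viewed, at most 10 in all, crops included, and the job is handed in when it is done.

Besides the shell and the picture viewer there is one more tool, called after "Emit:" as a command line: name --argument value ..., lists and objects as JSON in quotes. carry_out: Moves the arm, as the interface text tells. Scaled input: -1 to 1 covers 30 cm each way for a shift and 90 degrees each way for a turn. Its arguments: {"type":"object","properties":{"rows":{"type":"array","items":{"type":"array","items":{"type":"array","items":{"type":"number"}}}}},"required":["rows"]}

```bash
mkdir -p pics; cat > h.py <<'E'
import numpy as np,cv2
from cell import arm,get_image,camera_params
def K(n,p=None):
    p=p or camera_params(n); return 200/np.tan(np.radians(p['vfov'])/2),p['cx'],p['cy'],p
def pts(n,depth,u,v):
    f,cx,cy,p=K(n); z=depth[v,u]; c=np.stack([(u-cx)/f*z,(v-cy)/f*z,z],-1)
    return (c-np.array(p['t']))@np.array(p['R'])
def proj(n,X):
    f,cx,cy,p=K(n); c=np.array(p['R'])@np.array(X)+p['t']; return c[0]/c[2]*f+cx,c[1]/c[2]*f+cy
E
python3 - <<'E'
from h import *
s=arm.sense();print({k:np.round(s[k],3) for k in('t','position','tool_rot','gripper_width','ft_force')})
for n in('scene','top'):
    im,d=get_image(n);np.savez(f'pics/{n}.npz',im=im,d=d);cv2.imwrite(f'pics/{n}.png',im[:,:,::-1]);p=camera_params(n);print(n,p['vfov'],p['cx'],p['cy'],np.round(p['R'],3).tolist(),np.round(p['t'],3))
E
```

```text
{'t': np.float64(0.0), 'position': array([0.247, 0.6  , 0.23 ]), 'tool_rot': array([ 0.194,  0.981, -0.001, -0.   ]), 'gripper_width': np.float64(0.085), 'ft_force': array([-0.222,  0.323, -1.031])}
scene 50.008564658168225 322.08337224355745 199.12046713009897 [[-0.847, 0.531, 0.019], [0.267, 0.456, -0.849], [-0.46, -0.714, -0.528]] [ 0.408 -0.091  1.205]
top 48.220668015390814 321.0341615073206 205.69496290950377 [[-0.08, -0.997, 0.003], [-0.973, 0.077, -0.219], [0.218, -0.02, -0.976]] [0.057 0.52  0.916]
```

View pics/scene.png

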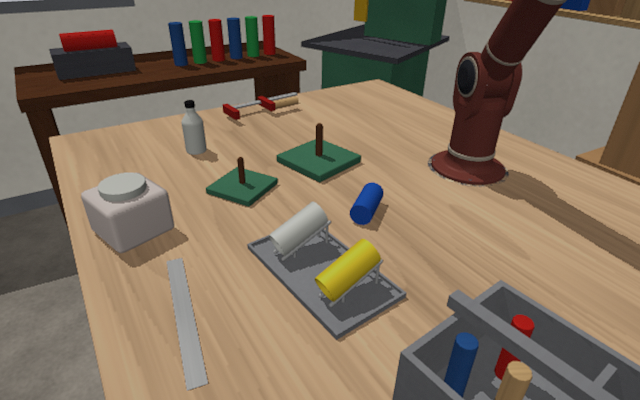

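View pics/top.png

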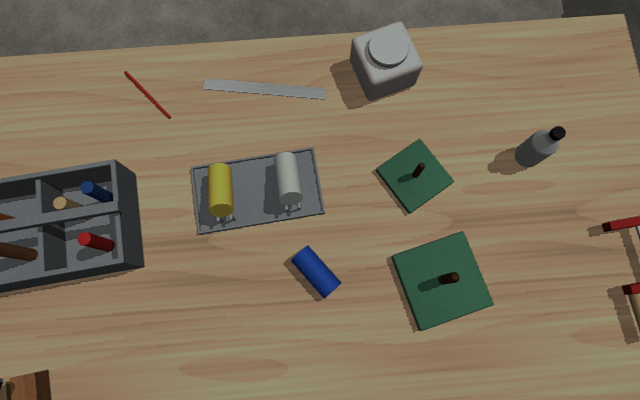

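The scene view shows the rack with a white cup at (300,228) and a yellow cup at (349,268), a loose blue cup at (367,203), and green stands at (242,185) and (319,158). In the top view the same things are white (288,180), yellow (220,190), blue (316,272), a small stand (415,176) and a large stand (442,280). White on the rack is the one meant because blue is excluded. The smaller stand is the one at (415,176). I'll measure it to check.

```bash
cat > m.py <<'E'
from h import *
D={n:np.load(f'pics/{n}.npz') for n in('scene','top')}
im,d=D['top']['im'],D['top']['d']
hsv=cv2.cvtColor(im,cv2.COLOR_RGB2HSV)
v,u=np.mgrid[0:400,0:640]
P=pts('top',d,u,v); ok=d>0
def box(a,b,c,e): return (u>a)&(u<b)&(v>c)&(v<e)
g=cv2.inRange(hsv,(60,80,20),(95,255,255))>0
for nm,b in(('small',box(360,470,130,225)),('large',box(380,510,225,340))):
    m=g&b&ok; q=P[m]; z=np.median(q[:,2]); q=q[abs(q[:,2]-z)<.006]
    print(nm,'z',z,cv2.minAreaRect((q[:,:2]*1000).astype(np.float32)))
    t=P[b&ok&(P[:,:,2]>.05)]; print(' peg',len(t),t.max(0),np.median(t[t[:,2]>t[:,2].max()-.006],0))
for nm,b in(('white',box(268,306,145,212)),('yellow',box(203,238,158,222))):
    m=b&ok&(P[:,:,2]>.03)&((hsv[:,:,2]>110) if nm=='white' else (hsv[:,:,1]>150)); q=P[m]
    print(nm,len(q),q.min(0),q.max(0),cv2.minAreaRect((q[:,:2]*1000).astype(np.float32)))
r=box(185,330,145,240)&ok; q=P[r&(hsv[:,:,1]<60)&(P[:,:,2]<.03)&(P[:,:,2]>.003)];print('rack',cv2.minAreaRect((q[:,:2]*1000).astype(np.float32)))
# table check
print('table z',np.median(P[box(330,380,200,240)&ok][:,2]))
for nm,b in(('blue',box(280,350,235,310)),('canister',box(345,425,15,105)),('bottle',box(505,570,115,175))):
    q=P[b&ok&(P[:,:,2]>.02)];print(nm,q.min(0).round(3),q.max(0).round(3))
im2=np.vstack([cv2.resize(im[120:345,180:510],None,fx=2,fy=2,interpolation=3)])
cv2.imwrite('pics/crop.png',im2[:,:,::-1])
E
python3 m.py
```

```text
small z 0.018760998477132952 ((587.9959106445312, -206.24325561523438), (127.42518615722656, 127.71469116210938), 30.597841262817383)
 peg 78 [ 0.59653322 -0.19981977  0.09172554] [ 0.58798283 -0.20710617  0.08844009]
large z 0.02447912422968547 ((345.9953308105469, -234.84249877929688), (168.5467987060547, 169.7886199951172), 14.417289733886719)
 peg 169 [ 0.35659938 -0.22521552  0.12031379] [ 0.34688582 -0.23506435  0.11704162]
white 773 [0.52358169 0.05771706 0.05362419] [0.65124102 0.10461159 0.10428402] ((588.173095703125, 80.50596618652344), (127.52657318115234, 41.2632942199707), 4.0733442306518555)
yellow 1092 [0.51738102 0.20329953 0.05008436] [0.6351564  0.26075692 0.1030778 ] ((576.7349853515625, 232.24490356445312), (118.45821380615234, 50.32743453979492), 4.9221367835998535)
rack ((585.7109985351562, 159.92694091796875), (164.63487243652344, 293.32452392578125), 5.0726847648620605)
table z 0.000908381740442412
blue [ 0.327 -0.014  0.025] [0.443 0.09  0.056]
canister [ 0.782 -0.239  0.02 ] [ 0.936 -0.084  0.124]
bottle [ 0.588 -0.506  0.02 ] [ 0.647 -0.449  0.154]
```

View pics/crop.png

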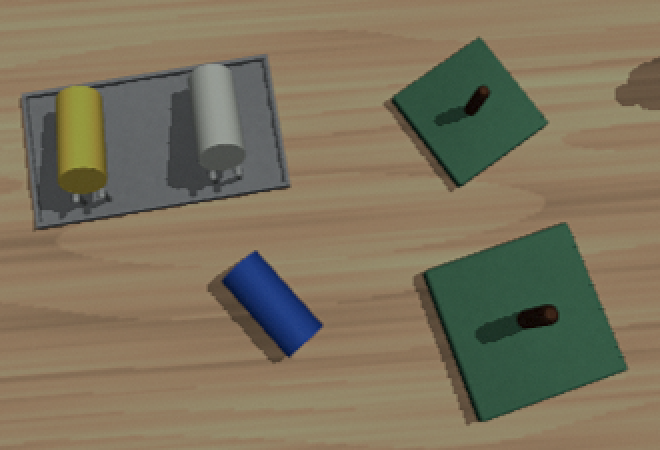

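The crop confirms the targets: white cup at crop (218,115) on the right-hand wire pair, and small stand at crop (470,112), measured at 127 mm square with the peg tip at 88 mm. The other stand measures 169 mm. The peg is at (0.588,-0.207), and the white cup's axis runs at about 5° yaw through (0.553,0.082) near its base. I'm heading there.

Emit:
carry_out --rows '[[[0.5, -0.867, 0, 0.304, 0], [0.5, -0.867, 0, 0.304, 0], [0.5, -0.867, 0, 0.304, 0], [0.5, -0.867, 0, 0.304, 0], [0.5, -0.867, 0, 0.304, 0], [0.5, -0.867, 0, 0.304, 0], [0.5, -0.867, 0, 0.304, 0], [0.5, -0.867, 0, 0.304, 0]]]'

```text
t: 0.9
position: [0.3984, 0.3392, 0.2311]
tool_rot: [-0.041, 0.999, -0.0, -0.0]
ft_force: [-0.5, 0.8, -0.8]
gripper_width: 0.0853
grasp_force: 0.0
```

Emit:
carry_out --rows '[[[0.45, -0.86, 0, 0, 0], [0.45, -0.86, 0, 0, 0], [0.45, -0.86, 0, 0, 0], [0.45, -0.86, 0, 0, 0], [0.45, -0.86, 0, 0, 0], [0.45, -0.86, 0, 0, 0], [0.45, -0.86, 0, 0, 0], [0.45, -0.86, 0, 0, 0]]]'

```text
t: 1.7
position: [0.5326, 0.0839, 0.2308]
tool_rot: [-0.044, 0.999, 0.001, -0.0]
ft_force: [0.1, 1.0, -0.5]
gripper_width: 0.0853
grasp_force: 0.0
```

```bash
python3 - <<'E'
from h import *
from scipy.spatial.transform import Rotation as Ro
s=arm.sense();print({k:np.round(s[k],4) for k in('t','q','position','tool_rot','gripper_width')})
R=Ro.from_quat(s['tool_rot']).as_matrix();print('tooly yaw',np.degrees(np.arctan2(R[1,1],R[0,1])))
im,d=get_image('wrist');cv2.imwrite('pics/w1.png',im[:,:,::-1])
f,cx,cy,p=K('wrist');H=np.array(p['hand_eye'])
v,u=np.mgrid[0:400,0:640];c=np.stack([(u-cx)/f*d,(v-cy)/f*d,d],-1)
P=(c@H[:3,:3].T+H[:3,3])@R.T+s['position']
np.savez('pics/w1.npz',im=im,d=d,P=P)
hsv=cv2.cvtColor(im,cv2.COLOR_RGB2HSV)
m=(d>0)&(P[...,2]>.035)&(P[...,2]<.12)&(abs(P[...,1]-.083)<.05)&(abs(P[...,0]-.59)<.09)&(hsv[...,1]<70)
q=P[m];print(len(q),q.min(0),q.max(0))
for a in np.arange(.52,.66,.02):
    k=q[abs(q[:,0]-a)<.004]
    if len(k)>5: print(round(a,3),k[:,1].min().round(4),k[:,1].max().round(4),k[:,2].max().round(4))
E
```

```text
{'t': np.float64(1.7), 'q': array([-0.1442,  0.4441, -0.0766,  1.7453,  0.0388,  0.9545,  1.4221]), 'position': array([0.5326, 0.0839, 0.2308]), 'tool_rot': array([-4.350e-02,  9.991e-01,  5.000e-04, -5.000e-04]), 'gripper_width': np.float64(0.0853)}
tooly yaw 94.98952265590974
4066 [0.51976186 0.0553442  0.0449072 ] [0.65038269 0.11458286 0.10096029]
0.52 0.0629 0.0964 0.0571
0.54 0.0553 0.1061 0.0934
0.56 0.0567 0.1082 0.0974
0.58 0.0598 0.11 0.0905
0.6 0.0616 0.1113 0.0827
0.62 0.0618 0.114 0.075
0.64 0.064 0.1146 0.0685
```

View pics/w1.png

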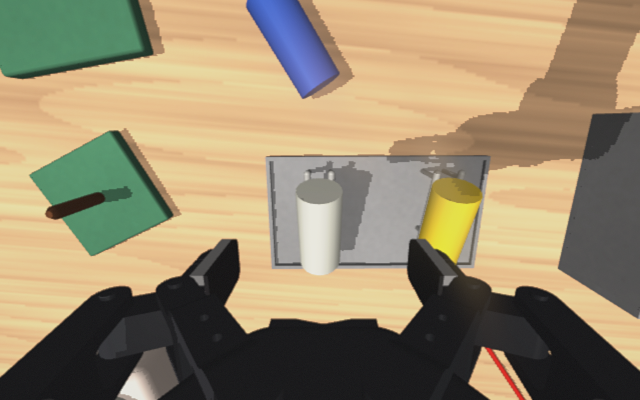

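The wrist view shows the white cup at (320,225) between the open fingers, with its axis at y≈0.082 at x=0.555. I'm lowering and pinching near the base.

Emit:
carry_out --rows '[[[0.075, 0, -0.15, 0, 0], [0.075, 0, -0.3, 0, 0], [0.075, 0, -0.45, 0, 0], [0.075, 0, -0.55, 0, 0], [0.075, 0, -0.61, 0, 0], [0.075, 0, -0.61, 0, 0], [0.075, 0, -0.61, 0, 0], [0.075, 0, -0.61, 0, 1], [0.075, 0, -0.61, 0, 1], [0.075, 0, -0.61, 0, 1], [0.075, 0, -0.61, 0, 1], [0.075, 0, -0.61, 0, 1], [0.075, 0, -0.61, 0, 1], [0.075, 0, -0.61, 0, 1], [0.075, 0, -0.61, 0, 1]]]'

```text
t: 3.25
position: [0.5566, 0.0814, 0.0503]
tool_rot: [-0.043, 0.999, -0.001, 0.002]
ft_force: [-0.4, -1.9, 5.3]
gripper_width: 0.051
grasp_force: 61.7
```

Emit:
carry_out --rows '[[[0, 0, 0.1, 0, 1], [0, 0, 0.2, 0, 1], [0, 0, 0.35, 0, 1], [0, 0, 0.5, 0, 1], [0, 0, 0.5, 0, 1], [0, 0, 0.5, 0, 1], [-0.1, -0.2, 0.5, -0.055, 1], [-0.2, -0.5, 0.5, -0.055, 1], [-0.3, -0.8, 0.5, -0.055, 1], [-0.35, -0.962, 0.5, -0.055, 1], [-0.35, -0.962, 0.5, -0.055, 1], [-0.35, -0.962, 0.5, -0.055, 1], [-0.35, -0.962, 0.5, -0.055, 1], [-0.35, -0.962, 0.5, -0.055, 1]]]'

```text
t: 4.65
position: [0.4479, -0.2076, 0.1969]
tool_rot: [0.003, 1.0, 0.0, -0.002]
ft_force: [0.6, 0.5, -1.9]
gripper_width: 0.0514
grasp_force: 63.1
```

```bash
cat > look.py <<'E'
import sys
from h import *
from scipy.spatial.transform import Rotation as Ro
s=arm.sense();print({k:np.round(s[k],4) for k in('t','q','position','ft_force','wrist_torque','gripper_width','grasp_force')})
R=Ro.from_quat(s['tool_rot']).as_matrix();print('tooly yaw',np.degrees(np.arctan2(R[1,1],R[0,1])))
im,d=get_image('scene');n=sys.argv[1]
x0,x1,y0,y1=150,470,40,240
cv2.imwrite(f'pics/{n}.png',cv2.resize(im[y0:y1,x0:x1],None,fx=2.4,fy=2.4,interpolation=3)[:,:,::-1])
v,u=np.mgrid[0:400,0:640];P=pts('scene',d,u,v)
hsv=cv2.cvtColor(im,cv2.COLOR_RGB2HSV)
c=s['position']
m=(d>0)&(hsv[...,1]<45)&(hsv[...,2]>90)&(abs(P[...,1]-c[1])<.04)&(abs(P[...,0]-c[0])<.14)&(P[...,2]<c[2]+.08)&(P[...,2]>.02)
q=P[m]
if len(q)>50:
    print('px',len(q),q.min(0).round(3),q.max(0).round(3)); w,V=np.linalg.eigh(np.cov(q.T));print('axis',V[:,2].round(3),'mean',q.mean(0).round(4))
    x=q[:,[0,2]]; print('rect xz',cv2.minAreaRect((x*1000).astype(np.float32)))
E
python3 look.py s2
```

```text
{'t': np.float64(4.65), 'q': array([ 0.4061,  0.4187, -0.0236,  1.9084,  0.0143,  0.8183,  1.9401]), 'position': array([ 0.4479, -0.2076,  0.1969]), 'ft_force': array([ 0.5728,  0.4975, -1.9371]), 'wrist_torque': array([ 0.0557,  0.0026, -0.0501]), 'gripper_width': np.float64(0.0514), 'grasp_force': np.float64(63.0557)}
tooly yaw 89.6913594026871
px 792 [ 0.429 -0.238  0.161] [ 0.543 -0.173  0.256]
axis [-0.872  0.107  0.478] mean [ 0.4987 -0.1934  0.209 ]
rect xz ((480.285400390625, 208.0289306640625), (51.436588287353516, 120.74405670166016), 65.89114379882812)
```

View pics/s2.png

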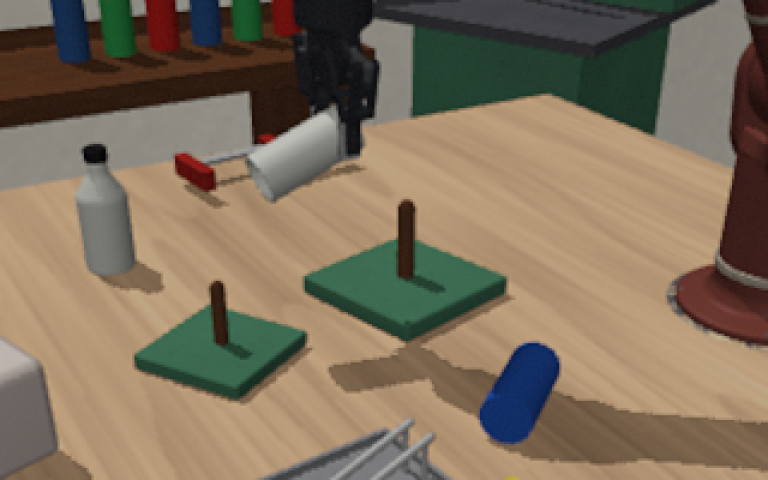

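The crop shows the cup held mouth forward at about 22° down at crop (295,155), clear of both stands. The tool can't tilt, so I'll pivot the cup in the pads by hooking its lower rim behind the small peg and driving forward along an arc.

Emit:
carry_out --rows '[[[0.073, 0, -0.1, 0, 1], [0.073, 0, -0.2, 0, 1], [0.073, 0, -0.305, 0, 1], [0.1, 0, -0.305, 0, 1], [0.14, 0, -0.305, 0, 1], [0.173, 0, -0.305, 0, 1], [0.173, 0, -0.305, 0, 1], [0.173, 0, -0.305, 0, 1]]]'

```text
t: 5.5
position: [0.5025, -0.2046, 0.1074]
tool_rot: [-0.001, 1.0, 0.0, 0.0]
ft_force: [-1.0, 0.2, -1.3]
gripper_width: 0.0512
grasp_force: 63.2
```

```bash
python3 look.py s3
```

```text
{'t': np.float64(5.5), 'q': array([ 0.3615,  0.6072, -0.0225,  1.8744,  0.0198,  0.6595,  1.9003]), 'position': array([ 0.5025, -0.2046,  0.1074]), 'ft_force': array([-1.0222,  0.1944, -1.2543]), 'wrist_torque': array([0.0667, 0.2657, 0.0682]), 'gripper_width': np.float64(0.0512), 'grasp_force': np.float64(63.2375)}
tooly yaw 90.1184547613034
px 753 [ 0.487 -0.239  0.071] [ 0.597 -0.169  0.154]
axis [-0.899  0.03   0.437] mean [ 0.5523 -0.1893  0.1211]
rect xz ((538.587646484375, 114.27607727050781), (52.65869140625, 107.3824234008789), 68.32048797607422)
```

View pics/s3.png

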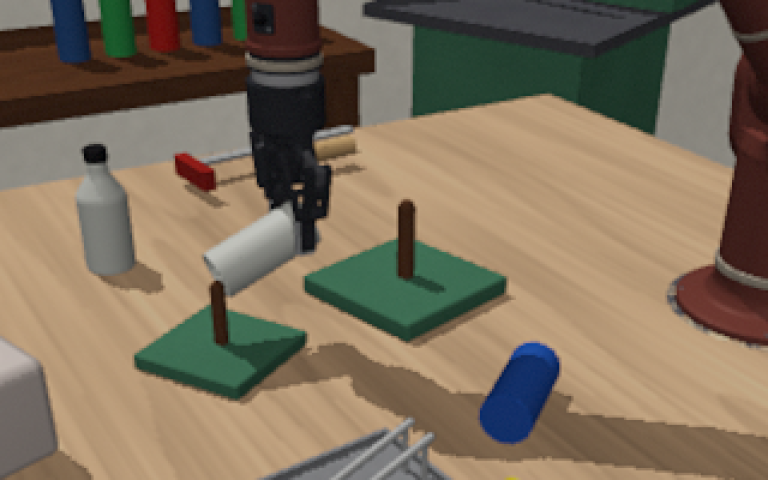

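The crop shows the lower rim just behind the small peg's tip at crop (218,285) and the mouth above it, as planned. I'm driving the first half of the arc.

Emit:
carry_out --rows '[[[0, 0, -0.023, 0, 1], [0.013, 0, -0.023, 0, 1], [0.028, 0, -0.007, 0, 1], [0.042, 0, 0.01, 0, 1], [0.056, 0, 0.022, 0, 1], [0.07, 0, 0.034, 0, 1], [0.083, 0, 0.045, 0, 1], [0.098, 0, 0.055, 0, 1], [0.113, 0, 0.064, 0, 1], [0.129, 0, 0.072, 0, 1], [0.129, 0, 0.072, 0, 1]]]'

```text
t: 6.65
position: [0.5338, -0.2059, 0.1262]
tool_rot: [0.001, 1.0, 0.001, -0.008]
ft_force: [-8.6, 0.1, -0.4]
gripper_width: 0.0517
grasp_force: 68.3
```

```bash
python3 look.py s4
```

```text
{'t': np.float64(6.65), 'q': array([ 0.3387,  0.6228, -0.0165,  1.7609,  0.0183,  0.7743,  1.8816]), 'position': array([ 0.5338, -0.2059,  0.1262]), 'ft_force': array([-8.6497,  0.1228, -0.4097]), 'wrist_torque': array([0.0097, 2.4347, 0.0407]), 'gripper_width': np.float64(0.0517), 'grasp_force': np.float64(68.3238)}
tooly yaw 89.92676043841539
px 763 [ 0.513 -0.235  0.081] [ 0.614 -0.171  0.176]
axis [-0.667 -0.09   0.74 ] mean [ 0.5725 -0.1895  0.125 ]
rect xz ((563.084716796875, 123.64866638183594), (40.65700149536133, 108.52804565429688), 45.05182647705078)
```

View pics/s4.png

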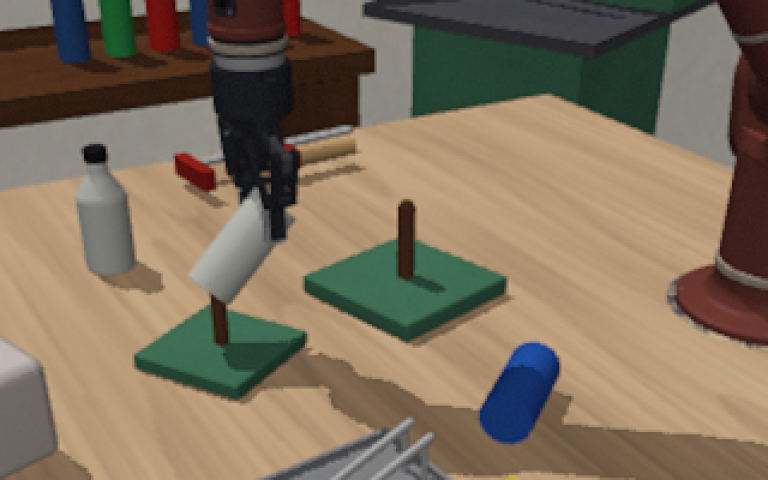

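The crop shows the cup pivoted to about 45° with its mouth over the peg tip at crop (220,300), at 8.6 N. I'm continuing the arc to vertical.

Emit:
carry_out --rows '[[[0.017, 0, 0.006, 0, 1], [0.034, 0, 0.012, 0, 1], [0.051, 0, 0.018, 0, 1], [0.069, 0, 0.022, 0, 1], [0.087, 0, 0.026, 0, 1], [0.104, 0, 0.029, 0, 1], [0.122, 0, 0.03, 0, 1], [0.14, 0, 0.031, 0, 1], [0.158, 0, 0.031, 0, 1], [0.176, 0, 0.028, 0, 1], [0.194, 0, 0.025, 0, 1], [0.211, 0, 0.021, 0, 1], [0.23, 0, 0.021, 0, 1], [0.23, 0, 0.021, 0, 1], [0.23, 0, 0.021, 0, 1]]]'

```text
t: 8.2
position: [0.6052, -0.2073, 0.1328]
tool_rot: [0.001, 1.0, -0.0, -0.005]
ft_force: [-6.6, -0.4, -1.0]
gripper_width: 0.0511
grasp_force: 61.8
```

```bash
python3 look.py s5
```

```text
{'t': np.float64(8.2), 'q': array([ 0.301 ,  0.7021, -0.0121,  1.5585,  0.015 ,  0.8913,  1.852 ]), 'position': array([ 0.6052, -0.2073,  0.1328]), 'ft_force': array([-6.5601, -0.4455, -1.0006]), 'wrist_torque': array([-0.3567,  1.765 ,  0.0285]), 'gripper_width': np.float64(0.0511), 'grasp_force': np.float64(61.7639)}
tooly yaw 89.93790623310048
px 729 [ 0.583 -0.237  0.064] [ 0.629 -0.171  0.174]
axis [ 0.001 -0.128  0.992] mean [ 0.6107 -0.1895  0.1155]
rect xz ((605.733642578125, 118.7375259399414), (39.3962516784668, 110.4603271484375), 4.497817039489746)
```

View pics/s5.png

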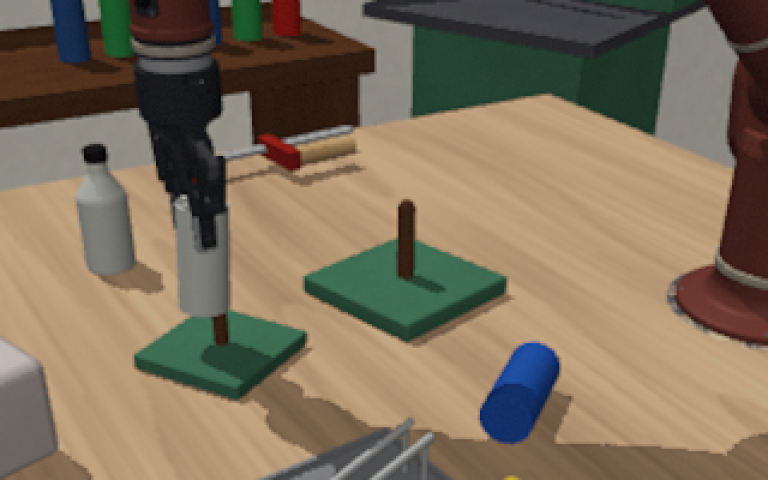

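The cup is now near vertical at crop (204,255) with the peg inside its back wall; the rim is at about z=0.063. I'm centring it on the peg, then lowering most of the way.

Emit:
carry_out --rows '[[[-0.035, 0, 0, 0, 1], [-0.069, 0, 0, 0, 1], [-0.069, 0, 0, 0, 1], [-0.069, 0, -0.03, 0, 1], [-0.069, 0, -0.06, 0, 1], [-0.069, 0, -0.09, 0, 1], [-0.069, 0, -0.115, 0, 1], [-0.069, 0, -0.13, 0, 1], [-0.069, 0, -0.13, 0, 1], [-0.069, 0, -0.13, 0, 1]]]'

```text
t: 9.25
position: [0.5892, -0.2058, 0.0957]
tool_rot: [-0.0, 1.0, -0.0, 0.0]
ft_force: [-0.0, 0.5, -1.5]
gripper_width: 0.0509
grasp_force: 62.3
```

```bash
python3 look.py s6
```

```text
{'t': np.float64(9.25), 'q': array([ 0.3105,  0.7227, -0.0161,  1.6463,  0.0153,  0.7724,  1.8587]), 'position': array([ 0.5892, -0.2058,  0.0957]), 'ft_force': array([-0.0386,  0.4911, -1.5003]), 'wrist_torque': array([-0.0231, -0.0423,  0.0447]), 'gripper_width': np.float64(0.0509), 'grasp_force': np.float64(62.3214)}
tooly yaw 90.02473131478679
px 683 [ 0.565 -0.236  0.026] [ 0.615 -0.171  0.139]
axis [-0.024 -0.142  0.99 ] mean [ 0.5967 -0.1884  0.0785]
rect xz ((589.4114990234375, 81.09185028076172), (42.79658889770508, 112.39559173583984), 6.845186233520508)
```

View pics/s6.png

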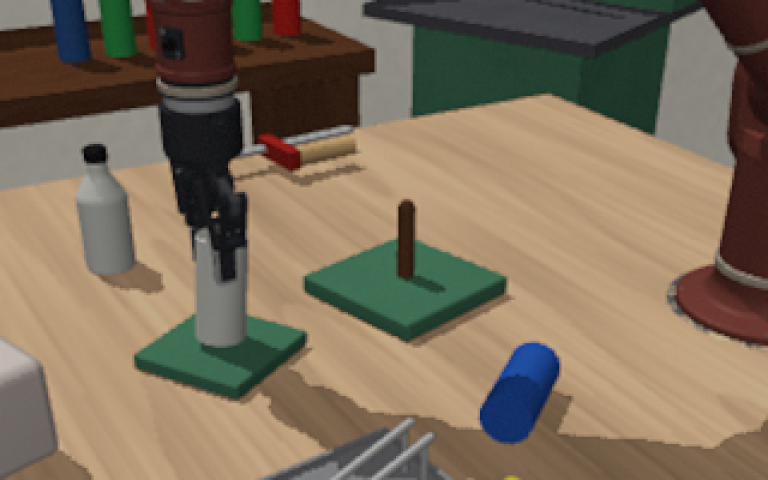

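The crop shows the cup upright over the small peg, with its rim about 7 mm above the board near crop (220,340). I'm creeping down to contact.

Emit:
carry_out --rows '[[[0, 0, -0.005, 0, 1], [0, 0, -0.01, 0, 1], [0, 0, -0.014, 0, 1], [0, 0, -0.018, 0, 1], [0, 0, -0.021, 0, 1], [0, 0, -0.021, 0, 1], [0, 0, -0.021, 0, 1]]]'

```text
t: 10.0
position: [0.589, -0.2057, 0.0895]
tool_rot: [-0.0, 1.0, -0.0, 0.0]
ft_force: [-0.7, -0.1, -0.7]
gripper_width: 0.0509
grasp_force: 62.4
```

Emit:
carry_out --rows '[[[0, 0, -0.003, 0, 1], [0, 0, -0.006, 0, 1], [0, 0, -0.006, 0, 1], [0, 0, -0.006, 0, 1]]]'

```text
t: 10.4
position: [0.5896, -0.2057, 0.0893]
tool_rot: [-0.0, 1.0, -0.0, 0.001]
ft_force: [-1.1, 0.1, 6.8]
gripper_width: 0.051
grasp_force: 62.7
```

Contact at 6.8 N. I'll press slightly to flatten the rim, open gently and back off upward.

Emit:
carry_out --rows '[[[0, 0, -0.004, 0, 1], [0, 0, -0.004, 0, 1], [0, 0, -0.002, 0, 0.3], [0, 0, 0, 0, 0.2], [0, 0, 0, 0, 0], [0, 0, 0, 0, 0], [0, 0, 0, 0, 0], [0, 0, 0, 0, 0], [0, 0, 0, 0, 0], [0, 0, 0.05, 0, 0], [0, 0, 0.12, 0, 0], [0, 0, 0.2, 0, 0], [0, 0, 0.35, 0, 0], [0, 0, 0.5, 0, 0], [0, 0, 0.5, 0, 0], [0, 0, 0.5, 0, 0]]]'

```text
t: 12.0
position: [0.5894, -0.2059, 0.239]
tool_rot: [-0.0, 1.0, -0.0, 0.001]
ft_force: [-0.8, 1.4, 0.7]
gripper_width: 0.0854
grasp_force: 0.0
```

```bash
python3 look.py s7; python3 - <<'E'
from h import *
im,d=get_image('top');v,u=np.mgrid[0:400,0:640];P=pts('top',d,u,v)
m=(d>0)&(abs(P[...,0]-.589)<.05)&(abs(P[...,1]+.206)<.05)&(P[...,2]>.115)&(P[...,2]<.14)
q=P[m];print(len(q),q.mean(0) if len(q) else '')
if len(q)>20:
  A=np.c_[q[:,:2]-q[:,:2].mean(0),np.ones(len(q))];print('slopes,z',np.linalg.lstsq(A,q[:,2],rcond=None)[0])
E
```

```text
{'t': np.float64(12.0), 'q': array([ 0.3098,  0.5654, -0.0148,  1.4956,  0.0091,  1.0778,  1.8642]), 'position': array([ 0.5894, -0.2059,  0.239 ]), 'ft_force': array([-0.8077,  1.3785,  0.6515]), 'wrist_torque': array([0.0263, 0.0308, 0.0165]), 'gripper_width': np.float64(0.0854), 'grasp_force': np.float64(0.0)}
tooly yaw 90.0195324393379
px 899 [ 0.567 -0.246  0.02 ] [ 0.618 -0.174  0.256]
axis [-0.067 -0.121  0.99 ] mean [ 0.6    -0.1887  0.0838]
rect xz ((591.0099487304688, 136.9241485595703), (50.15238952636719, 237.90219116210938), 7.378937721252441)
514 [ 0.59020849 -0.20539079  0.12818259]
slopes,z [ 0.05427082 -0.03932615  0.12818259]
```

View pics/s7.png

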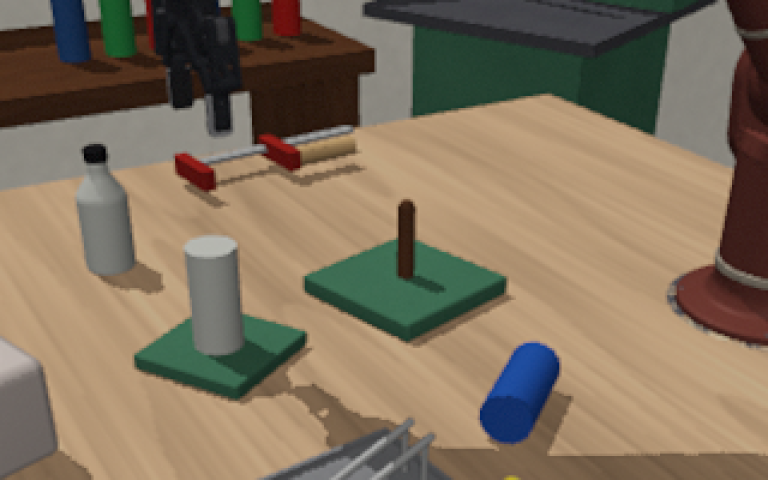

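The crop shows the cup upside down on the small stand at crop (215,295) with the gripper well clear. Its base is at z=0.128, which is board plus cup length, so the rim is seated. Handing in.

```bash
python3 -c "
from cell import workorder
print(workorder.close_job())"
```

```text
the job is handed in; nothing more can be done
None
```

The white cup sits upside down over the small green stand's peg with its rim on the board, the yellow cup was not touched, and the job was handed in after about 12 s of robot time.

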